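Lower the ratcheted carving board

ROBOT

A 7-joint arm with a two-finger parallel gripper is mounted at the origin on the work surface. World frame = base frame: x ahead of the robot, y to its left, z up, the work surface at z = 0. Lengths are in m, angles in rad, forces in N, time in s.
With the tool pointing down it reaches from about 0.4 to 0.85 m from the base axis. Payload 10.4 kg.
Tool frame: the origin (TCP) lies between the finger pads; the fingertips stand 22 mm ahead of it and the grasp point (between the pads) lies 3 mm ahead of it (r.nose_length is the distance from the TCP to the fingertips, in m); z points along the fingers, y is the line along which they close (so a half turn about z gives the same grasp; the last joint's range is limited). The gripper opens to 87 mm and grips with 3 to 60 N. Pads are 19 mm wide; open, the fingers measure 117 mm over their backs; the gripper's body (75 mm by 190 mm) begins 51 mm behind the grasp point.
Start: joints at [-1.25, 0.332, -0.065, 1.46, 0.022, 1.35, -0.088], TCP at [0.211, 0.588, 0.245] pointing down, gripper open.
Joint ranges: [-2.6, 2.6], [-0.5, 2.12], [-1.47, 1.34], [0.16, 2.42], [-1.27, 4.41], [0.06, 2.06], [-2.6, 2.6]. Speed limits (rad/s): [2.22, 2.22, 2.79, 2.79, 3.14, 3.14, 3.14].

INTERFACE

Orientations are given as a unit quaternion [x, y, z, w].
In Python, from bench import readout, cams, r gives the robot as it stands. The module is installed in compiled form; this text tells all that it offers.
- The arm moves only by the tool step_arm, never from a script. Its argument "deltas" is a list that holds one entry, the list of rows, each a list of 7 numbers: the turn, a rotation vector about the tool's x, y, z in rad, then the shift along the tool's x, y, z in m, then the opening in per cent of the stroke, from 0 (shut) to 100 (fully open). A call has 1 to 20 rows; each row is the pose to reach, as a shift and turn from the pose commanded when the call began, along the tool's axes at that moment; what a row does not reach only later rows make up. A row lasts 1/8 s, in which the tool goes at most 62.5 mm and 10.7 degrees, less where a joint would pass 70% of its speed; a pose out of reach is approached as far as the arm can. A call with a gripper value outside its range is refused whole. The fingers move at their own pace and stop on an object; "squeeze" is the grip in N (left out, the last holds). Time passes only in rows, so rows that repeat a pose let the fingers close. It gives the time, the measured TCP pose, the force, the opening and the grip force at its end, in the units of the state.
- readout.read_state(): the state, without advancing time (a new reading comes with each control period).
- cams.camera(name): name is "scene" or "top"; returns a dict with "img" (480x640x3 uint8, red, green, blue), "fx", "fy", "cx", "cy" (pixels), "origin" and "rotation" of the camera in the world. Camera axes: x right, y up, looking along -z (the intrinsics and any distortion apply to the point x, -y, -z); pixel columns grow to the right and rows downward; lengths in m; the calibration is good to about 2 mm. A picture is of the moment at which its call begins. There is no depth.
- r.close_job(): hands the job in; it is judged then, once.
The state is a dict: "time": time; "joint_positions": joint angles; "joint_vel": joint speeds; "joint_torque": joint torques, N m; "ee_pos": TCP position; "eef_rot": TCP orientation; "ft_force": force on the tool from outside, world axes, zero at the start; "torque": the same for the moment, N m; "width": finger opening in m; "grip_force": force on a finger pad.
Only numpy, scipy, OpenCV 4.12 (cv2) and the standard library are available. Lean on these libraries where they do the work, as an engineer would, in place of code of your own. Each camera call takes 0.05 s, during which the arm holds its last target. There are 200 camera calls.

TASK

Lay the sloping carving board flat on its box: at the box's side press the pawl's thumb pad down until the pawl snaps clear of the teeth and stays out, then push the board down by the bare strip along its high edge until it lies flat, and take the hand away. It is all done with the fingertips, nothing is gripped or lifted: keep off the carved block fixed on the board, do not swing the board up, and leave the tools lying around it where they are.

Things in the scene. Friction and masses are not known exactly. Their poses are not given: they have to be found in the camera images.
- stand: Fixed wooden box under the board, 222 x 160 mm, 124 mm high. Origin: centre of its underside, on the bench. x points from the board's hinged low edge to its high edge; steel quadrant and pawl are on the -y side, 90 mm from the middle. The hinge axis runs along y at x = -115 mm, 125 mm above the bench.
- board (a joint): Slope of the plywood board, rad: 0 flat on the box (stop), positive = high edge up; starts 0.36 to 0.66. 230 mm long from hinge to high edge, 174 wide, 16 thick, underside at the hinge line. Its steel quadrant (radius 86, a tooth each 0.15 rad) clicks up, but the pawl bars it from going down. Stiff hinge: stays where left; with the pawl out it needs about 4 to 9 N on the push strip.
- hinge_line (a point): Point on the board's hinge axis, mid-width; x towards the high edge along the board, y along the hinge, z out of the board's face (turns with the board).
- push_strip (a point): Point on the board's upper face amid the bare strip along the high edge: 200 mm from the hinge, 30 mm from the high edge, mid-width. Strip 70 mm deep, 174 mm wide. z out of the face, x towards the high edge. Nearest on the face: two wooden pegs (14 mm diameter, 22 mm tall) 48 mm nearer the hinge.
- pawl (a joint): Angle of the pawl, rad: 0 = nose fully in the teeth (up to 0.14 if it rides on a tooth at the start), growing as the thumb pad is pressed down, 0.54 = fully out (stop). An over-centre spring holds it either way: past about 0.27 it snaps out and stays, below that it springs back in. The press takes about 4 N at first, then less.
- thumb_pad (a point): Centre of the upper face of the pawl's dark steel thumb pad: a plate 34 x 44 x 6 mm (44 along the stand's y), out on the stand's -y side, its near end 41 mm clear of the board's edge. 83 to 91 mm above the bench with the pawl in, 58 mm (level with the pawl pin) with it out; it swings about the pawl pin, 63 mm away, shifting up to 9 mm towards the stand's +x. Axes turn with the pawl.
- pawl_pin (a point): Axis of the pawl's pin, 59 mm above the bench; the axis is along the stand's y.
- block_top (a point): Centre of the carved white upper face of the printing block pegged on the board, 130 mm (along the slope) x 120 x 33 mm. Not to be touched.
- mallet: Loose wooden mallet lying on the bench: head 60 x 110 x 60 mm, handle 26 mm wide, 170 mm long, towards its x. Origin under the head's centre. Leave it.
- gouge: Loose carving gouge lying on the bench, 205 mm long, blade towards its x, handle 20 mm wide. Origin under the joint of handle and blade. Leave it.
- tin: Loose round dark tin, 72 mm diameter, 24 mm high. Origin at the centre of its underside. Leave it.
- stamp: Loose small hand-printing block, 70 x 55 x 28 mm with a turned handle, 71 mm high in all. Origin at the centre of its underside. Leave it.

How it is judged:
On the way, in this order (a step that is already met when the one before it is completed fails the run):
1. the pawl is pressed out of the teeth and stays out while the board still slopes (value of joint pawl above 0.45 rad and value of joint board above 0.2 rad), for 0.1 s.
2. the board is pushed down flat on its box (value of joint board below 0.03 rad), for 0.2 s.
At the end, for the whole second after the job is handed in: The board lies flat on its box (within 0.03 rad) and at rest, the pawl is still out of the teeth (above 0.45 rad), and the mallet, gouge, tin and stamp are within 30 mm of where they lay (value of joint board below 0.03 rad and value of joint pawl above 0.45 rad and angular speed of board below 0.05 rad/s and distance of each of mallet, gouge, tin, stamp from where it was at the start of the episode below 0.03 m); the robot touches nothing.
It fails at once if the carved block was touched (contact force between any of the fingers, the arm and block above 1 N).
It fails at once if the board was raised (value of joint board above 0.72 rad).
It fails at once if a tool lying around was moved (distance of any of mallet, gouge, tin, stamp from where it was at the start of the episode above 0.03 m).
It also fails if it takes over 51 s, if anything falls off the work surface, if the arm or the gripper's body presses on something with over 40 N, if the wrist force passes 120 N, or if a joint passes its speed limit or range.

## Working session

There is one attempt and no reset: what is moved stays moved. The work goes in short steps, Python scripts to look and compute and a tool call to move; the robot and the scene stay as the last step left them, time stands still between calls to the robot, and variables do not carry over. Pictures are saved under pics/ and viewed, at most 10 in all, crops included, and the job is handed in when it is done.

Besides the shell and the picture viewer there is one more tool, called after "Emit:" as name(argument=value, ...), one argument or row to a line, values as JSON. step_arm: Moves the arm, as the interface text tells. Its arguments: {"type":"object","properties":{"deltas":{"type":"array"},"squeeze":{"type":"number"}},"required":["deltas"]}

```bash
mkdir -p pics; python3 - <<'E'
from bench import readout,cams,r
import cv2,numpy as np
np.set_printoptions(precision=4,suppress=True)
for n in("scene","top"):
    c=cams.camera(n);cv2.imwrite(f"pics/{n}0.png",c["img"][:,:,::-1])
    print(n,{k:v for k,v in c.items() if k!="img"})
print(readout.read_state(),r.nose_length)
E
```

```text
scene {'fx': 561.2561008546083, 'fy': 561.2561008546083, 'cx': 322.5509909128903, 'cy': 242.12932778090115, 'origin': array([1.1722, 0.2683, 0.8856]), 'rotation': array([0.1891, 0.2834, 0.7863, 0.5153])}
top {'fx': 549.0603995898517, 'fy': 549.0603995898517, 'cx': 320.88756530741614, 'cy': 237.66386783950068, 'origin': array([0.3579, 0.0262, 1.1659]), 'rotation': array([ 0.0744, -0.0673, -0.6705,  0.7351])}
{'time': 0.1, 'joint_positions': array([-1.2496,  0.3328, -0.0647,  1.4608,  0.0216,  1.3499, -0.0885]), 'joint_vel': array([ 0.001 , -0.0009, -0.0014, -0.0014,  0.0011, -0.0013,  0.0005]), 'joint_torque': array([  0.0024, -62.4545,   0.0252, -39.0713,  -0.0615,   0.0366,
         0.0001]), 'ee_pos': array([0.2106, 0.5881, 0.2438]), 'eef_rot': array([ 0.1711,  0.9853, -0.0006, -0.0001]), 'ft_force': array([ 0.4024, -0.348 ,  1.0658]), 'torque': array([0.0146, 0.0009, 0.0296]), 'grip_force': 0.0, 'width': 0.08700377824358971} 0.022
```

View pics/scene0.png

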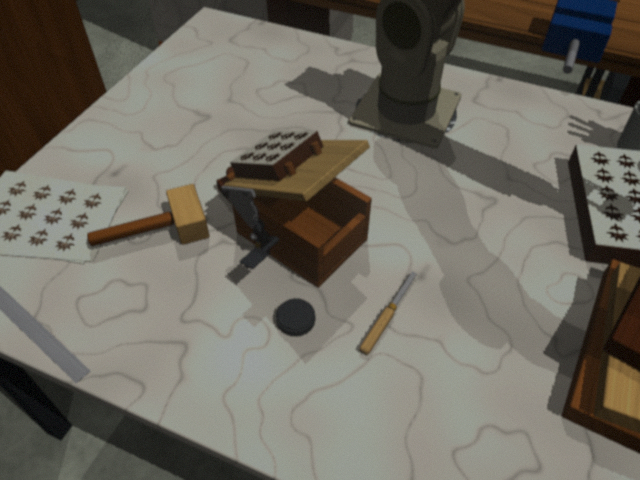

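View pics/top0.png

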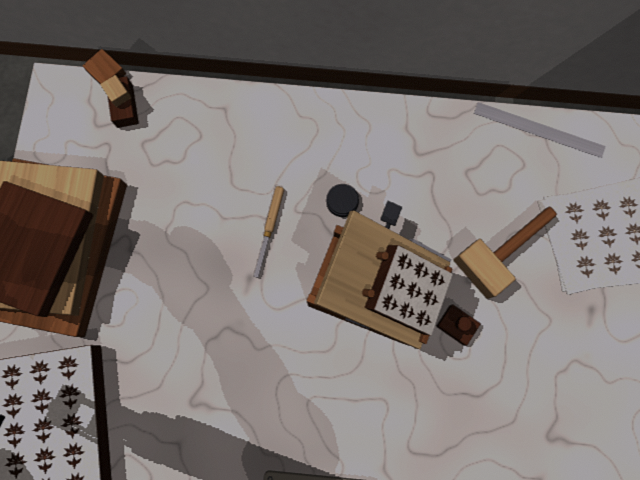

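The scene view shows the box at about (300,220) with the high edge facing right, the pad at (258,255), the tin at (295,316) and the gouge at (390,315). In the top view the pad is at (391,212), the board's high edge runs from about (352,212) to (315,300), and the tin is at (342,200). Next I'll enlarge both.

```bash
python3 - <<'E'
import cv2
a=cv2.imread("pics/scene0.png")[115:295,205:385];b=cv2.imread("pics/top0.png")[175:355,295:495]
cv2.imwrite("pics/sc.png",cv2.resize(a,None,fx=3.3,fy=3.3,interpolation=cv2.INTER_CUBIC))
cv2.imwrite("pics/tc.png",cv2.resize(b,None,fx=3.3,fy=3.3,interpolation=cv2.INTER_CUBIC))
E
```

```text
(no output)
```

View pics/sc.png

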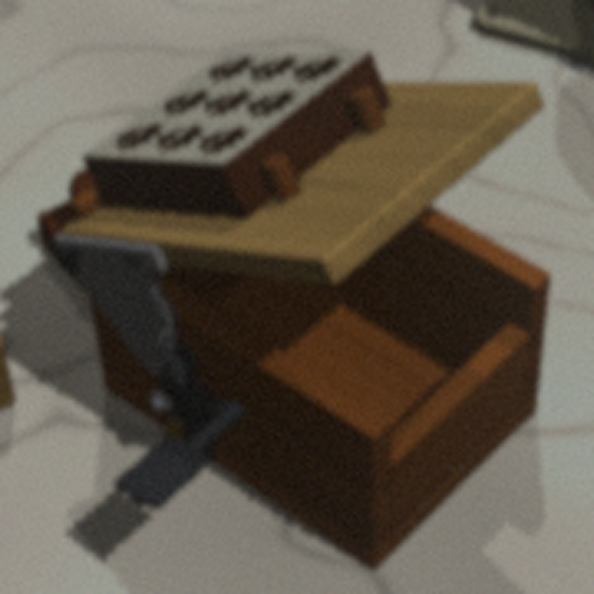

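View pics/tc.png

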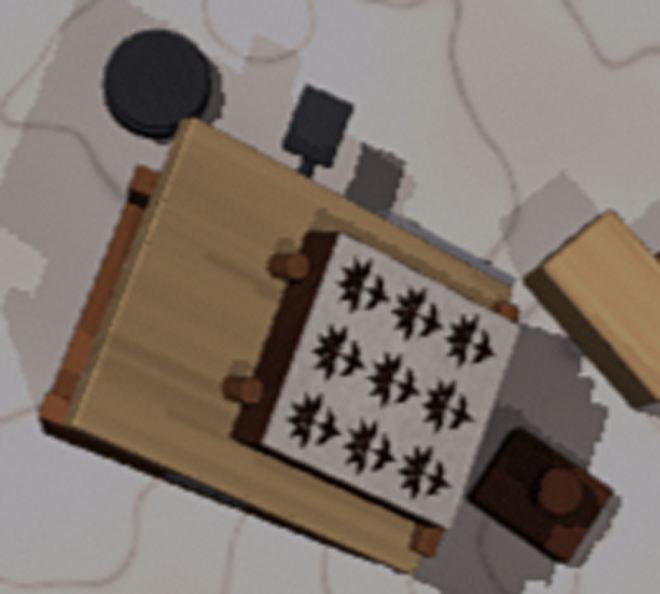

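Scene crop: the pad's centre is at about (170,468) and the upper high-edge corners are at (325,265) and (538,88). Top crop: the pad's centre is at (319,126) and the high-edge corners are at about (192,120) and (70,424), with the tin very close to the board's near corner. Now I'll triangulate.

```bash
cat > h.py <<'E'
import numpy as np
from scipy.spatial.transform import Rotation as R
C={"scene":(561.256,322.551,242.129,[1.1722,.2683,.8856],[0.1891,0.2834,0.7863,0.5153]),
"top":(549.06,320.888,237.664,[.3579,.0262,1.1659],[0.0744,-0.0673,-0.6705,0.7351])}
def ray(n,u,v):
    f,cx,cy,o,q=C[n]; d=R.from_quat(q).apply([(u-cx)/f,-(v-cy)/f,-1]); return np.array(o),d/np.linalg.norm(d)
def plane(n,u,v,z):
    o,d=ray(n,u,v); return o+d*(z-o[2])/d[2]
def tri(a,b):
    o1,d1=ray("scene",*a);o2,d2=ray("top",*b)
    s=np.linalg.lstsq(np.c_[d1,-d2],o2-o1,rcond=None)[0]
    p,q=o1+s[0]*d1,o2+s[1]*d2; return (p+q)/2,np.linalg.norm(p-q)
def proj(n,p):
    f,cx,cy,o,q=C[n]; c=R.from_quat(q).inv().apply(np.array(p)-o); return cx-f*c[0]/c[2],cy+f*c[1]/c[2]
S=lambda x,y:(205+x/3.3,115+y/3.3)
T=lambda x,y:(295+x/3.3,175+y/3.3)
E
python3 - <<'E'
from h import *
np.set_printoptions(precision=4,suppress=True)
for n,a,b in [("hi near",(325,265),(200,125)),("hi near lower",(330,283),(190,120)),("hi far",(538,88),(78,425)),("pad",(172,468),(319,126)),("box corner near", (378,440),(142,172)),("box far",(548,278),(45,408))]:
    print(n,*tri(S(*a),T(*b)))
print("pad top87",plane("top",*T(319,126),.087), plane("scene",*S(172,468),.087))
pc=[plane("top",*T(*c),.087) for c in [(308,85),(353,100),(330,167),(285,150)]];print(np.array(pc))
print("box124",plane("top",*T(142,172),.124),plane("top",*T(45,408),.124),plane("scene",*S(378,440),.124),plane("scene",*S(548,278),.124))
print("box0",plane("scene",*S(376,565),0))
print("tin",plane("top",*T(158,82),.024)); print("stamp handle",plane("top",*T(560,490),.071))
print("low corner top",plane("top",*T(410,572),.141),plane("top",*T(515,290),.141))
print("blockcorners",[tri(S(*a),T(*b)) for a,b in [((235,168),(340,235)),((368,57),(262,440))]])
E
```

```text
hi near [ 0.5957 -0.0116  0.2365] 0.0006800485657980174
hi near lower [ 0.5998 -0.0067  0.2297] 0.0001052208002912027
hi far [0.4323 0.0383 0.2394] 0.001404178853273284
pad [ 0.6393 -0.0889  0.0877] 0.003634895489770904
box corner near [0.5951 0.0161 0.1137] 0.0018687122462430546
box far [0.4499 0.0596 0.1196] 0.0014118265329111186
pad top87 [ 0.6402 -0.0907  0.087 ] [ 0.6385 -0.0874  0.087 ]
[[ 0.6655 -0.0822  0.087 ]
 [ 0.6585 -0.1104  0.087 ]
 [ 0.6151 -0.0991  0.087 ]
 [ 0.6232 -0.071   0.087 ]]
box124 [0.5931 0.0153 0.124 ] [0.4497 0.0588 0.124 ] [0.6026 0.0203 0.124 ] [0.4539 0.0615 0.124 ]
box0 [0.5967 0.0166 0.    ]
tin [0.6765 0.009  0.024 ]
stamp handle [ 0.434  -0.2507  0.071 ]
low corner top [ 0.3765 -0.1519  0.141 ] [ 0.5399 -0.2028  0.141 ]
blockcorners [(array([ 0.5443, -0.0884,  0.2295]), np.float64(0.0036715039114102615)), (array([ 0.4346, -0.0581,  0.2303]), np.float64(0.002163748058798083))]
```

```bash
cat >> h.py <<'E'
def d(p):
    from bench import readout
    s=readout.read_state(); return R.from_quat(s["eef_rot"]).inv().apply(np.array(p)-s["ee_pos"]).round(4)
E
python3 - <<'E'
from h import *
for p in [(.2106,.5881,.40),(.643,-.086,.40),(.643,-.086,.2),(.643,-.086,.12),(.643,-.086,.08)]: print(p,d(p))
print(proj("top",(.21,.588,.22)))
E
```

```text
(0.2106, 0.5881, 0.4) [-0.     -0.0002 -0.1562]
(0.643, -0.086, 0.4) [-0.6344 -0.4891 -0.1555]
(0.643, -0.086, 0.2) [-0.6343 -0.4889  0.0445]
(0.643, -0.086, 0.12) [-0.6343 -0.4888  0.1245]
(0.643, -0.086, 0.08) [-0.6343 -0.4887  0.1645]
(np.float64(-25.04767305577559), np.float64(408.5672689815199))
```

Emit:
step_arm(
  deltas=[
    [[0, 0, 0, 0, 0, -0.06, 0], [0, 0, 0, 0, 0, -0.12, 0], [0, 0, 0, -0.03, -0.02, -0.155, 0], [0, 0, 0, -0.07, -0.055, -0.155, 0], [0, 0, 0, -0.11, -0.085, -0.155, 0], [0, 0, 0, -0.15, -0.115, -0.155, 0], [0, 0, 0, -0.19, -0.147, -0.155, 0], [0, 0, 0, -0.23, -0.178, -0.155, 0], [0, 0, 0, -0.27, -0.208, -0.155, 0], [0, 0, 0, -0.31, -0.239, -0.155, 0], [0, 0, 0, -0.35, -0.27, -0.155, 0], [0, 0, 0, -0.39, -0.3, -0.155, 0], [0, 0, 0, -0.43, -0.33, -0.155, 0], [0, 0, 0, -0.47, -0.362, -0.155, 0], [0, 0, 0, -0.51, -0.393, -0.155, 0], [0, 0, 0, -0.55, -0.424, -0.155, 0], [0, 0, 0, -0.59, -0.455, -0.155, 0], [0, 0, 0, -0.634, -0.489, -0.155, 0], [0, 0, 0, -0.634, -0.489, -0.155, 0], [0, 0, 0, -0.634, -0.489, -0.155, 0]],
  ],
)

```text
time: 2.6
ee_pos: [0.6427, -0.0853, 0.399]
eef_rot: [0.171, 0.985, 0.0, -0.0]
ft_force: [-0.8, 1.1, 0.1]
width: 0.0005
grip_force: 0.0
```

Arrived. I'll go down to just above the pad and check from near.

Emit:
step_arm(
  deltas=[
    [[0, 0, 0, 0, 0, 0.05, 0], [0, 0, 0, 0, 0, 0.1, 0], [0, 0, 0, 0, 0, 0.15, 0], [0, 0, 0, 0, 0, 0.2, 0], [0, 0, 0, 0, 0, 0.24, 0], [0, 0, 0, 0, 0, 0.26, 0], [0, 0, 0, 0, 0, 0.265, 0], [0, 0, 0, 0, 0, 0.265, 0]],
  ],
)

```text
time: 3.6
ee_pos: [0.6434, -0.0854, 0.1359]
eef_rot: [0.171, 0.985, 0.0, 0.001]
ft_force: [-0.1, -0.2, 0.6]
width: 0.0005
grip_force: 0.0
```

```bash
python3 - <<'E'
from bench import cams
import cv2
b=cams.camera("scene")["img"][95:295,185:385,::-1]
cv2.imwrite("pics/s1.png",cv2.resize(b,None,fx=3,fy=3,interpolation=cv2.INTER_CUBIC))
E
```

```text
(no output)
```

View pics/s1.png

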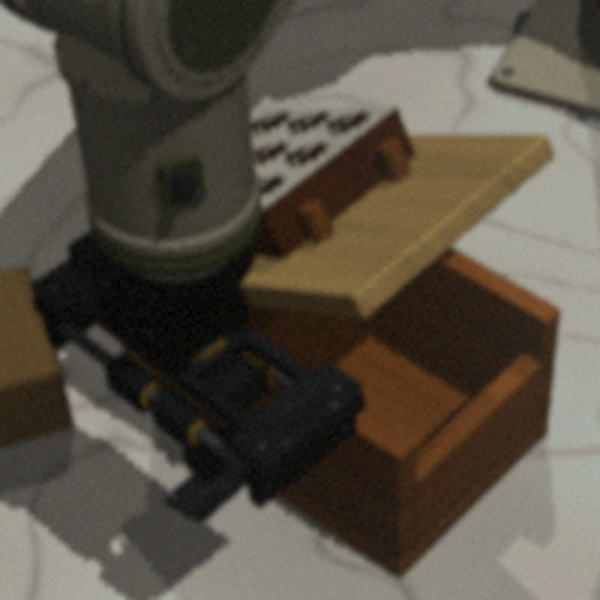

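The closed fingers hang just above the pad (pad at about (200,495), fingertips at about (245,480)), and the body is clear of the board and the mallet. Pressing now.

Emit:
step_arm(
  deltas=[
    [[0, 0, 0, 0, 0, 0.01, 0], [0, 0, 0, 0, 0, 0.018, 0], [0, 0, 0, 0, 0, 0.024, 0], [0, 0, 0, 0, 0, 0.03, 0], [0, 0, 0, 0, 0, 0.036, 0], [0, 0, 0, 0, 0, 0.036, 0]],
  ],
)

```text
time: 4.4
ee_pos: [0.642, -0.086, 0.0975]
eef_rot: [0.171, 0.985, -0.0, -0.001]
ft_force: [-0.6, -0.5, 0.0]
width: 0.0002
grip_force: 0.0
```

Emit:
step_arm(
  deltas=[
    [[0, 0, 0, 0, 0, 0.006, 0], [0, 0, 0, 0, 0, 0.012, 0], [0, 0, 0, 0, 0, 0.017, 0], [0, 0, 0, 0, 0, 0.018, 0]],
  ],
)

```text
time: 4.9
ee_pos: [0.6431, -0.086, 0.0837]
eef_rot: [0.171, 0.985, 0.001, 0.0]
ft_force: [-14.7, 3.4, 35.7]
width: 0.0005
grip_force: 16.2
```

The force jumped to 36 N with the tip at 62 mm, so this is probably the stop. I'll back straight off and look.

Emit:
step_arm(
  deltas=[
    [[0, 0, 0, 0, 0, -0.03, 0], [0, 0, 0, 0, 0, -0.08, 0], [0, 0, 0, 0, 0, -0.14, 0], [0, 0, 0, 0, 0, -0.2, 0], [0, 0, 0, 0, 0, -0.26, 0], [0, 0, 0, 0, 0, -0.3, 0], [0, 0, 0, 0, 0, -0.3, 0]],
  ],
)

```text
time: 5.78
ee_pos: [0.6436, -0.0862, 0.3838]
eef_rot: [0.171, 0.985, 0.0, 0.003]
ft_force: [0.1, 1.1, 0.1]
width: 0.0008
grip_force: 0.0
```

```bash
python3 - <<'E'
from bench import cams,readout
import cv2,numpy as np
b=cams.camera("scene")["img"][95:295,185:385,::-1]
t=cams.camera("top")["img"][155:355,285:485,::-1]
cv2.imwrite("pics/s2.png",cv2.resize(np.hstack([b,t]),None,fx=2,fy=2,interpolation=cv2.INTER_CUBIC))
E
```

```text
(no output)
```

View pics/s2.png

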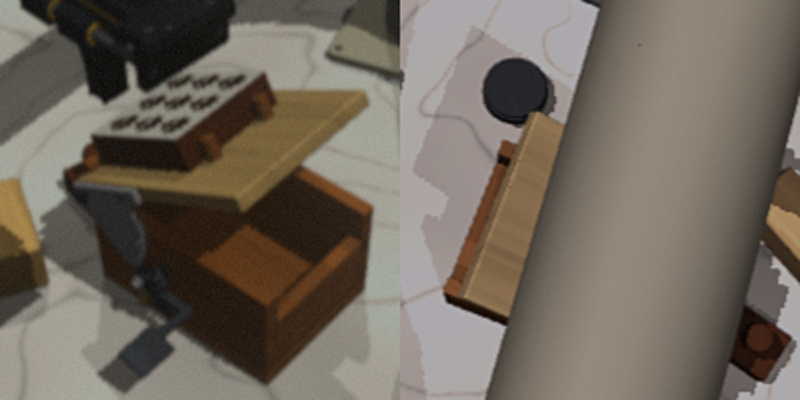

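```bash
python3 - <<'E'
from h import *
import numpy as np
xs=np.array([.292,.956]);p=np.array([.6395,-.089])
import math
pin=p-xs*.0 
for a in (0,.27,.45,.54):
    # pad relative to pin: angle above level e=.54-a-ish
    e=.46*(.54-a)/.54; q=p+xs*.063*(math.cos(e)-math.cos(.46)); print(a,proj("scene",[*q,.058+.063*math.sin(e)]))
print(proj("scene",(.6438,-.0862,.362)))
# push strip: hinge & contact
th=.44;hm=np.array([.4552,-.179])
for t in (th,.3,.2,.1,0,-.02):
    q=hm+xs*(.2*math.cos(t)-.016*math.sin(t)); z=.125+.2*math.sin(t)+.016*math.cos(t)
    print(t,q,z,d([*q,z+.022]))
E
```

```text
0 (np.float64(256.1137005212755), np.float64(257.3078426537689))
0.27 (np.float64(258.6563203915964), np.float64(263.2884294268766))
0.45 (np.float64(259.65407117651756), np.float64(266.87177137959884))
0.54 (np.float64(259.936710946653), np.float64(268.5092897212267))
(np.float64(239.92506556199618), np.float64(140.41242148656198))
0.44 [ 0.50604751 -0.01252665] 0.22466391962471935 [0.1532 0.0228 0.1332]
0.3 [ 0.50961098 -0.00085994] 0.1993894251582776 [0.1538 0.035  0.1585]
0.2 [0.51150771 0.00534988] 0.18041493140447212 [0.1541 0.0415 0.1774]
0.1 [0.51284182 0.00971774] 0.16088674997381405 [0.1543 0.046  0.197 ]
0 [0.5136 0.0122] 0.14100000000000001 [0.1544 0.0486 0.2168]
-0.02 [0.51368175 0.01246766] 0.13699706676799864 [0.1544 0.0489 0.2208]
```

The pad now sits at scene pixel (258,270), the predicted "out" position, and the board still slopes. Next I move over the strip and down to just above it.

Emit:
step_arm(
  deltas=[
    [[0, 0, 0, 0.04, 0.03, 0, 0], [0, 0, 0, 0.08, 0.03, 0, 0], [0, 0, 0, 0.12, 0.03, 0, 0], [0, 0, 0, 0.154, 0.03, 0, 0], [0, 0, 0, 0.154, 0.03, 0.03, 0], [0, 0, 0, 0.154, 0.03, 0.07, 0], [0, 0, 0, 0.154, 0.03, 0.1, 0], [0, 0, 0, 0.154, 0.03, 0.11, 0], [0, 0, 0, 0.154, 0.03, 0.11, 0]],
  ],
)

```text
time: 7.0
ee_pos: [0.5075, -0.0054, 0.27]
eef_rot: [0.171, 0.985, -0.0, -0.001]
ft_force: [-0.0, 0.1, 0.7]
width: 0.0005
grip_force: 0.0
```

Emit:
step_arm(
  deltas=[
    [[0, 0, 0, 0, 0, 0.008, 0], [0, 0, 0, 0, 0.002, 0.016, 0], [0, 0, 0, 0, 0.005, 0.024, 0], [0, 0, 0, 0, 0.007, 0.032, 0], [0, 0, 0, 0, 0.009, 0.04, 0], [0, 0, 0, 0, 0.011, 0.048, 0]],
  ],
)

```text
time: 7.75
ee_pos: [0.513, 0.0058, 0.224]
eef_rot: [0.171, 0.985, 0.001, 0.002]
ft_force: [0.7, 2.7, 9.8]
width: 0.0003
grip_force: 4.1
```

The board gives at about 10 N, so I'll carry on to flat.

Emit:
step_arm(
  deltas=[
    [[0, 0, 0, 0, 0.002, 0.008, 0], [0, 0, 0, 0, 0.004, 0.016, 0], [0, 0, 0, 0, 0.006, 0.024, 0], [0, 0, 0, 0, 0.007, 0.032, 0], [0, 0, 0, 0, 0.008, 0.04, 0], [0, 0, 0, 0, 0.009, 0.048, 0], [0, 0, 0, 0, 0.01, 0.054, 0], [0, 0, 0, 0, 0.01, 0.057, 0]],
  ],
)

```text
time: 8.75
ee_pos: [0.5165, 0.0161, 0.1668]
eef_rot: [0.17, 0.985, 0.002, 0.002]
ft_force: [0.7, 5.4, 8.4]
width: 0.0002
grip_force: 3.9
```

Emit:
step_arm(
  deltas=[
    [[0, 0, 0, 0, 0, 0.002, 0], [0, 0, 0, 0, 0, 0.004, 0], [0, 0, 0, 0, 0, 0.005, 0], [0, 0, 0, 0, 0, 0.005, 0]],
  ],
)

```text
time: 9.25
ee_pos: [0.5166, 0.0161, 0.1633]
eef_rot: [0.17, 0.985, 0.002, 0.002]
ft_force: [-5.5, 4.7, 21.6]
width: 0.0003
grip_force: 10.8
```

The force rose to 22 N with the tip at 141 mm, so the board is on its stop. I'll hold briefly, then retract straight up.

Emit:
step_arm(
  deltas=[
    [[0, 0, 0, 0, 0, 0.001, 0], [0, 0, 0, 0, 0, 0.001, 0], [0, 0, 0, 0, 0, 0.001, 0], [0, 0, 0, 0, 0, -0.02, 0], [0, 0, 0, 0, 0, -0.06, 0], [0, 0, 0, 0, 0, -0.11, 0], [0, 0, 0, 0, 0, -0.16, 0], [0, 0, 0, 0, 0, -0.21, 0], [0, 0, 0, 0.03, 0.06, -0.21, 0], [0, 0, 0, 0.06, 0.11, -0.21, 0], [0, 0, 0, 0.09, 0.16, -0.21, 0], [0, 0, 0, 0.12, 0.21, -0.21, 0], [0, 0, 0, 0.12, 0.21, -0.21, 0], [0, 0, 0, 0.12, 0.21, -0.21, 0]],
  ],
)

```text
time: 11.0
ee_pos: [0.4731, 0.2521, 0.3706]
eef_rot: [0.171, 0.985, -0.0, 0.0]
ft_force: [0.4, -0.1, 0.6]
width: 0.0002
grip_force: 0.0
```

```bash
python3 - <<'E'
from bench import cams
import cv2,numpy as np
b=cams.camera("scene")["img"][95:345,85:385,::-1]
t=cams.camera("top")["img"][155:405,225:525,::-1]
cv2.imwrite("pics/s3.png",cv2.resize(np.hstack([b,t]),None,fx=1.33,fy=1.33,interpolation=cv2.INTER_CUBIC))
E
```

```text
(no output)
```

View pics/s3.png

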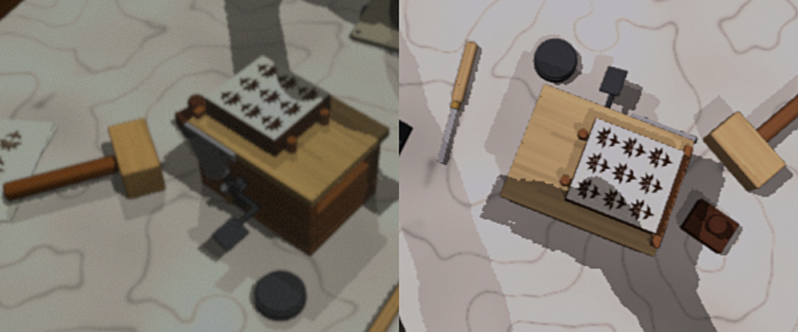

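The board lies flat on its box with no visible gap. The pad is down at (230,235) and the tools lie where they did.

```bash
python3 -c "
from bench import r
print(r.close_job())"
```

```text
the job is handed in; nothing more can be done
None
```

I pressed the pawl out, pushed the board flat on its box, withdrew the hand, and handed the job in at about 11 s; the last camera views showed the pawl still out and the tools where they lay, but the hand-in returned no verdict.

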